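# Set the numbering press to 472 and print the plate

## Robot

A 6-joint arm with a two-finger parallel gripper is mounted at the origin on the work surface. World frame = base frame: x ahead of the robot, y to its left, z up, the work surface at z = 0. Lengths are in mm, angles in rad, forces in N, time in s.
With the tool pointing down it reaches from about 300 to 775 mm from the base axis. Payload 14.6 kg.
Tool frame: the origin (TCP) lies midway between the tips of the shut fingers; the grasp point (between the pads) lies 19 mm behind it; z points along the fingers, y is the line along which they close (so a half turn about z gives the same grasp; the last joint's range is limited). The gripper opens to 94 mm and grips with 3 to 60 N. Pads are 16 mm wide; open, the fingers measure 119 mm over their backs; the gripper's body (75 mm by 177 mm) begins 78 mm behind the grasp point.
Start: joints at [1.122, 0.3, 1.521, -0, 1.321, -0.067], TCP at [204.922, 510.388, 183.946] pointing down, gripper open.
Joint ranges: [-3.03, 3.03], [-0.79, 2.21], [0.23, 2.52], [-1.04, 4.18], [0, 3.07], [-2.55, 2.55]. Speed limits (rad/s): [2.22, 2.22, 2.57, 3.14, 3.14, 3.14].

## Interface

Orientations are given as [roll, pitch, yaw] about the fixed x, y, z axes, in that order (R = Rz(yaw) Ry(pitch) Rx(roll)).
In Python, from cell import manip gives the robot as it stands.
- The arm moves only by the shell command python3 -m creep 'ROWS' [OPENING] [FORCE]. ROWS is text: rows parted by semicolons, each of 6 numbers parted by spaces: the shift along the tool's x, y, z normalised to -1 to 1, where 1 is 4 cm, then the turn, a rotation vector about the tool's x, y, z normalised to -1 to 1, where 1 is pi rad. In form: dx dy dz ax ay az; .... A call has 1 to 20 rows; each row shifts and turns the commanded pose from where the row before left it, along the tool's axes as they then stand; what a row does not reach is not made up. A row lasts 1/8 s, in which the tool goes at most 62.5 mm and 10.7 degrees, less where a joint would pass 70% of its speed; a pose out of reach is approached as far as the arm can. A call with a number of a shift or a turn outside -1 to 1 is refused whole. A call with a gripper value outside its range is refused whole. OPENING is the closure, from 0 (fully open) to 1 (shut), set as the call begins (- or left out, the last holds). The fingers move at their own pace and stop on an object; FORCE is the grip in N (left out, the last holds). Time passes only in rows, so rows that do not move let the fingers close. It gives the time, the measured TCP pose, the force, the opening and the grip force at its end, in the units of the state.
- manip.read_state(): the state, without advancing time (a new reading comes with each control period).
- manip.camera(name): name is "side" or "top"; returns a dict with "color" (400x640x3 uint8, red, green, blue), "range_z" (400x640 float32, mm along the optical axis (not along the pixel's ray), 0 where there is no reading), "camera_matrix" (3x3 intrinsics, pixels), "T" (4x4, takes a point from camera to world coordinates). Camera axes: x right, y down, z forward; pixel columns grow to the right and rows downward; lengths in mm; the calibration is good to about 2 mm. A picture is of the moment at which its call begins.
- manip.sign_off(): hands the job in; it is judged then, once.
The state is a dict: "clock": time; "joints": joint angles; "qd": joint speeds; "effort": joint torques, N m; "eef_pos": TCP position; "eef_rot": TCP orientation; "wrist_force": force on the tool from outside, world axes, zero at the start; "moment": the same for the moment, N m; "finger_gap": finger opening in mm; "finger_force": force on a finger pad.
Only numpy, scipy, OpenCV 4.12 (cv2) and the standard library are available. Lean on these libraries where they do the work, as an engineer would, in place of code of your own. Each camera call takes 0.05 s, during which the arm holds its last target. There are 200 camera calls.

## Task

Roll the three thumbwheels of the bench numbering press until they read 4 7 2 (left to right, seen from the robot's side), rolling them with a light touch so that the sprung head is not pushed down onto the plate while the number is still wrong. Then press the palm cap down fully to print the number on the plate, hold it down for about half a second without hammering or forcing it, and let the head spring back up. Leave the rollers, bearing, sleeve and wrench round the press where they lie.

Things in the scene. Friction and masses are not known exactly. Their poses are not given: they have to be found in the camera images.
- stand: Fixed stand of the numbering press: dark steel base plate 215 x 170 x 20 mm, steel post 38 mm across at its rear (x = 125). Origin on the bench under the centre of the middle thumbwheel; x points from the front of the press (robot's side) to its rear, y to its left, z up. On the post is clamped, square to the stand, a blue C-frame that carries the sprung grey head.
- below_wheels (a point): Point on the bench below the three black thumbwheels, which stand in a row on a level axle along the stand's y, above x = 0 and y = +30 (left), 0 (middle), -30 mm (right). Each is 52 mm across, 16 mm wide, free above. The C-frame is clamped by hand: with the head up the crowns stand 210 to 228 mm over the bench, different each time and not reported: feel for it. Nothing on the press is higher.
- below_cap (a point): Point on the bench below the centre of the palm cap: round, black, 38 mm across, flat topped, behind the wheels (58 mm from the row), on the head. Its top lies 10 mm lower than the crowns of the wheels (200 to 218 mm over the bench with the head up).
- wheel_left (a joint): Turn (rad) of the left thumbwheel. Raised white numerals 0 to 9 round its rim, 0.628 rad (16.3 mm) apart; the one on top, at the white index marks, is set: 0 at 0 rad, 1 at 0.628, 2 at 1.257, repeating every 6.283 without end either way. Grows as the top rolls away from the robot (stand's +x).
- wheel_mid (a joint): Turn (rad) of the middle thumbwheel; like the left one. A spring pawl clicks each wheel into its numerals: about 2 N at the rim carries it out of a click, and a released wheel centres itself. A bare fingertip pressed on a rim with 8 to 10 N turns it without slipping.
- wheel_right (a joint): Turn (rad) of the right thumbwheel; like the left one.
- ram (a joint): How far the head (wheels, palm cap, printing foot together) is pushed down, m: 0 up at rest, 0.008 fully down with the foot on the plate. Its return springs let it move from about 7 N on and need about 13.5 N at the stop (0.8 N per mm), pushed on a wheel or on the cap; it springs back up by itself. Down to 0.0065 the foot stays clear of the plate.
- roller_a: Loose roller, 82 mm across and 50 mm tall, orange-brown tyre and metal hub, lying on its face left of the press; origin under its centre. Bystander.
- roller_b: Loose roller like it with an olive tyre, right of the press. Bystander.
- bearing: Loose steel bearing ring 62 mm across, 18 mm tall, right of the press. Bystander.
- sleeve: Loose dark steel sleeve 72 mm across, 60 mm tall, left of the press. Bystander.
- wrench: Loose wrench lying flat in front of the press. Bystander.

How it is judged (in metres and radians):
On the way, in this order (a step that is already met when the one before it is completed fails the run):
1. the three wheels read 4 7 2 and the head is up ((value of joint wheel_left between -3.8899 and -3.6499 rad or value of joint wheel_left between 2.3933 and 2.6333 rad or value of joint wheel_left between 8.6765 and 8.9165 rad) and (value of joint wheel_mid between -2.005 and -1.765 rad or value of joint wheel_mid between 4.2782 and 4.5182 rad or value of joint wheel_mid between 10.5614 and 10.8014 rad) and (value of joint wheel_right between -5.1465 and -4.9065 rad or value of joint wheel_right between 1.1366 and 1.3766 rad or value of joint wheel_right between 7.4198 and 7.6598 rad) and value of joint ram below 0.0015 m), for 0.2 s.
2. the head is pressed fully down with 4 7 2 set ((value of joint wheel_left between -3.8899 and -3.6499 rad or value of joint wheel_left between 2.3933 and 2.6333 rad or value of joint wheel_left between 8.6765 and 8.9165 rad) and (value of joint wheel_mid between -2.005 and -1.765 rad or value of joint wheel_mid between 4.2782 and 4.5182 rad or value of joint wheel_mid between 10.5614 and 10.8014 rad) and (value of joint wheel_right between -5.1465 and -4.9065 rad or value of joint wheel_right between 1.1366 and 1.3766 rad or value of joint wheel_right between 7.4198 and 7.6598 rad) and value of joint ram above 0.0072 m), for 0.25 s.
At the end, for the whole second after the job is handed in: The wheels read 4 7 2 (each within 0.12 rad of its click), the number has been printed (head fully down, past 7.2 of its 8 mm, for at least 0.25 s with 4 7 2 set), and the head is back up (within 1.5 mm) and still (all of step 1 and velocity of joint ram below 0.01 m/s); the robot touches nothing.
It fails at once if the head is pushed down onto the plate (past 6.5 mm) while the wheels do not read 4 7 2 (value of joint ram above 0.0065 m and not ((value of joint wheel_left between -3.8899 and -3.6499 rad or value of joint wheel_left between 2.3933 and 2.6333 rad or value of joint wheel_left between 8.6765 and 8.9165 rad) and (value of joint wheel_mid between -2.005 and -1.765 rad or value of joint wheel_mid between 4.2782 and 4.5182 rad or value of joint wheel_mid between 10.5614 and 10.8014 rad) and (value of joint wheel_right between -5.1465 and -4.9065 rad or value of joint wheel_right between 1.1366 and 1.3766 rad or value of joint wheel_right between 7.4198 and 7.6598 rad))).
It fails at once if the press is forced or hammered (more than 40 N from the robot) (contact force between the fingers and anything else above 40 N).
It fails at once if a roller, the bearing, the sleeve or the wrench beside the press is shifted by more than 25 mm (distance of any of roller_a, roller_b, bearing, wrench, sleeve from where it was at the start of the episode above 0.025 m).
It also fails if it takes over 66 s, if anything falls off the work surface, if the arm or the gripper's body presses on something with over 40 N, if the wrist force passes 120 N, or if a joint passes its speed limit or range.

## Working session

There is one attempt and no reset: what is moved stays moved. The work goes in short steps, Python scripts to look and compute and a shell command to move; the robot and the scene stay as the last step left them, time stands still between calls to the robot, and variables do not carry over. Pictures are saved under pics/ and viewed, at most 10 in all, crops included, and the job is handed in when it is done.

```bash
mkdir -p pics; ls; python3 - <<'E'
from cell import manip
import cv2,numpy as np
s=manip.read_state();print(s)
for n in("side","top"):
    c=manip.camera(n);cv2.imwrite(f"pics/{n}0.png",c["color"][:,:,::-1]);np.savez(f"{n}0.npz",**c)
    print(n,c["camera_matrix"].tolist(),c["T"].round(3).tolist())
E
```

```text
pics
{'clock': 0.0, 'joints': array([ 1.12236188e+00,  3.00497532e-01,  1.52160456e+00,  1.18130141e-05,
        1.32068839e+00, -6.66384199e-02]), 'qd': array([ 0.00122008, -0.00149929,  0.00011647, -0.00141934,  0.00184596,
       -0.00165322]), 'effort': array([ 5.00183305e-04, -5.31796432e+01, -3.52741635e+01,  7.08833733e-02,
        2.42892362e-02, -1.09534203e-04]), 'eef_pos': array([204.81396082, 510.12344838, 183.36191632]), 'eef_rot': array([-3.14039825e+00, -9.11787417e-05,  2.75979364e+00]), 'wrist_force': array([0.35162352, 0.04000414, 0.39604195]), 'moment': array([-0.00191159, -0.02107642, -0.07503171]), 'finger_force': 0.0, 'finger_gap': 93.80005539475745}
side [[384.74997891366087, 0.0, 322.7578406452445], [0.0, 384.74997891366087, 202.12458253482615], [0.0, 0.0, 1.0]] [[-0.363, 0.885, -0.292, 791.146], [0.932, 0.345, -0.112, 107.045], [0.002, -0.313, -0.95, 843.768], [0.0, 0.0, 0.0, 1.0]]
top [[373.1780836770051, 0.0, 319.4783563156179], [0.0, 373.1780836770051, 194.92595901550814], [0.0, 0.0, 1.0]] [[-0.019, -0.988, 0.152, 429.81], [-0.999, 0.023, 0.027, 33.747], [-0.031, -0.151, -0.988, 938.313], [0.0, 0.0, 0.0, 1.0]]
```

View pics/top0.png

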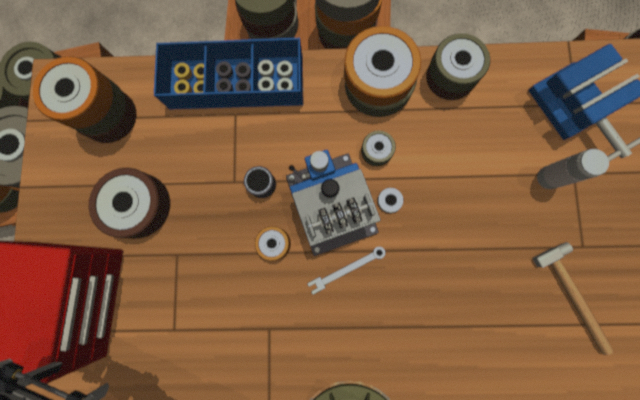

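View pics/side0.png

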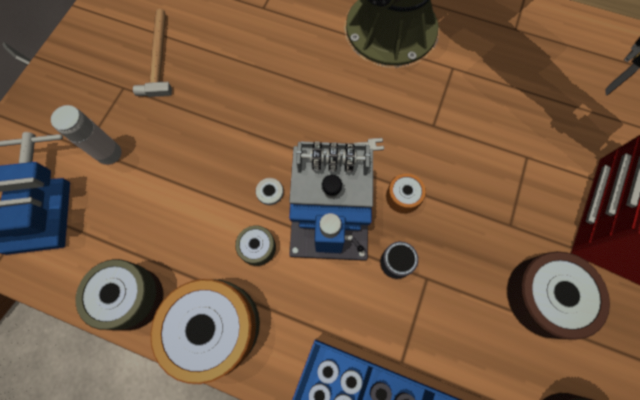

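The top view shows the press at about (335,200), with the wheels along row ~218 and the black cap at (330,188). The side view shows the cap at (332,185) and the wheels at about (332,157). I'll enlarge both.

```bash
python3 - <<'E'
import cv2,numpy as np
from cell import manip
T=np.mean([manip.camera("top")["color"].astype(float) for _ in range(4)],0)
S=np.mean([manip.camera("side")["color"].astype(float) for _ in range(4)],0)
np.savez("avg0.npz",T=T,S=S)
def up(I,r,c,h,w,k): return cv2.resize(I[r:r+h,c:c+w,::-1].astype(np.uint8),None,fx=k,fy=k,interpolation=cv2.INTER_CUBIC)
a=up(T,145,280,110,105,5.4);b=up(S,130,280,138,105,4.3)
h=590
f=lambda I:cv2.resize(I,(395,int(I.shape[0]*395/I.shape[1])))
a=up(T,145,285,110,100,4);b=up(S,135,285,110,100,4)
cv2.imwrite("pics/crop0.png",np.hstack([a,b]))
d=np.load("top0.npz");z=d["range_z"];t=d["T"];K=d["camera_matrix"]
for n in("top","side"):
    d=np.load(n+"0.npz");z=d["range_z"];t=d["T"];K=d["camera_matrix"]
    v,u=np.mgrid[:400,:640];p=np.stack([(u-K[0,2])/K[0,0]*z,(v-K[1,2])/K[1,1]*z,z],-1)@t[:3,:3].T+t[:3,3]
    np.save(n+"_p.npy",p)
    pts={"top":[(330,188),(319,160),(340,215),(310,228),(368,212)],"side":[(332,185),(331,222),(332,157)]}[n]
    for u0,v0 in pts: print(n,u0,v0,np.median(p[v0-2:v0+3,u0-2:u0+3].reshape(-1,3),0).round(1))
    dark=(d["color"].max(2)<45)
    print(p[100:260,200:420,2].max())
E
```

```text
top 330 188 [555.3  32.9 208.2]
top 319 160 [619.   54.2 184.9]
top 340 215 [499.9  14.8 218.3]
top 310 228 [477.8  73.9 205.8]
top 368 212 [508.8 -44.6 164.1]
938.3129279017016
side 332 185 [560.   35.8 209.2]
side 331 222 [617.8  56.4 185. ]
side 332 157 [513.2  17.4 216.6]
843.7684785480811
```

View pics/crop0.png

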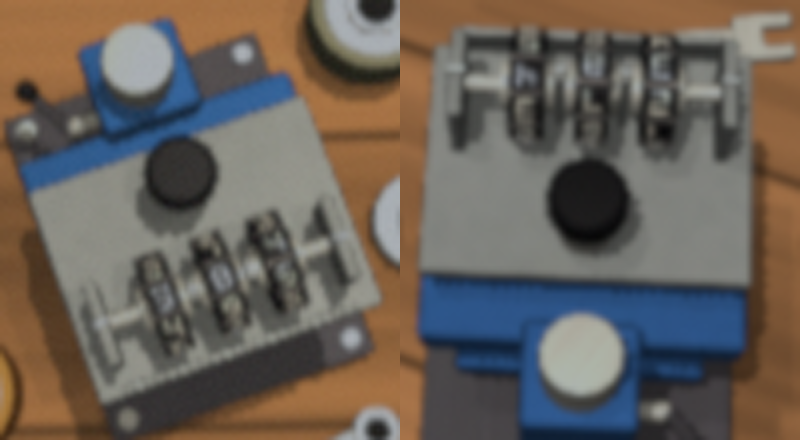

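```bash
cat > h.py <<'E'
import cv2,numpy as np
from cell import manip
def proj(c,P):
    T=c["T"];q=(P-T[:3,3])@T[:3,:3];K=c["camera_matrix"]
    return q[...,:2]/q[...,2:]*K[0,0]+K[:2,2]
def cloud(c):
    z=c["range_z"];t=c["T"];K=c["camera_matrix"]
    v,u=np.mgrid[:400,:640];return np.stack([(u-K[0,2])/K[0,0]*z,(v-K[1,2])/K[1,1]*z,z],-1)@t[:3,:3].T+t[:3,3]
def ray(c,uv,h):
    K=c["camera_matrix"];T=c["T"];d=T[:3,:3]@np.array([(uv[0]-K[0,2])/K[0,0],(uv[1]-K[1,2])/K[1,1],1]);o=T[:3,3]
    return o+d*(h-o[2])/d[2]
def unroll(c,I,org,yaw,zc,offs=(30,0,-30),k=7,da=80):
    a=np.deg2rad(np.arange(-da,da,0.45));y=np.linspace(12,-12,24*k)   # rows: rear at top -> front at bottom
    out=[]
    for o in offs:
        A,Y=np.meshgrid(a[::-1],y,indexing="ij")
        xl=26*np.sin(A);yl=o+Y;z=zc-26+26*np.cos(A)
        P=np.stack([org[0]+xl*np.cos(yaw)-yl*np.sin(yaw),org[1]+xl*np.sin(yaw)+yl*np.cos(yaw),z],-1)
        m=proj(c,P).astype(np.float32)
        out.append(cv2.remap(I.astype(np.float32),m[...,0],m[...,1],cv2.INTER_CUBIC));out.append(np.zeros((len(a),8,3)))
    return np.hstack(out).clip(0,255)
E
python3 - <<'E'
from h import *
for n in("top","side"):
    c=dict(np.load(n+"0.npz"));p=cloud(c);g=c["color"].max(2)
    roi=(p[...,0]>420)&(p[...,0]<680)&(abs(p[...,1]-25)<110)
    # cap blob
    m=((g<70)&roi&(abs(p[...,2]-208)<5)).astype(np.uint8)
    N,l,st,ce=cv2.connectedComponentsWithStats(m)
    for i in range(1,N):
        if st[i,4]>60:
            print(n,"dark",st[i],ce[i].round(1),ray(c,ce[i],208.5).round(1),np.median(p[l==i],0).round(1))
    m=(roi&(p[...,2]>211)).astype(np.uint8);N,l,st,ce=cv2.connectedComponentsWithStats(m)
    for i in range(1,N):
        if st[i,4]>8: q=p[l==i];print(n,"high",st[i,4],q.mean(0).round(1),np.percentile(q[:,2],[50,90,98]).round(1))
    # C-frame/plate edges: grey head top
    m=(roi&(abs(p[...,2]-np.median(p[(roi)&(p[...,2]>150)][:,2]))<6)).astype(np.uint8)
    q=p[m>0][:,:2].astype(np.float32);r=cv2.minAreaRect(q);print(n,"headrect",r)
E
```

```text
top dark [321 179  18  18 236] [329.7 187.7] [555.7  33.4 208.5] [555.4  33.1 208.3]
top high 153 [512.1 -13.5 216.2] [216.4 219.2 220.2]
top high 156 [502.1  15.  220.9] [216.8 219.2 220.6]
top high 155 [493.3  43.3 216.1] [216.6 219.  219.8]
top headrect ((553.3082885742188, 32.353050231933594), (178.52090454101562, 124.60975646972656), 18.583669662475586)
side dark [322 175  20  20 324] [331.5 184.3] [559.6  34.6 208.5] [559.5  34.7 208.7]
side high 169 [515.  -12.3 216.8] [217.4 219.8 220.8]
side high 171 [505.1  16.  216.5] [217.  219.4 220.6]
side high 166 [495.4  43.9 216.9] [217.4 219.6 220.6]
side high 12 [497.7  29.  212.1] [212.2 212.9 213.5]
side headrect ((553.6361083984375, 32.228729248046875), (180.23529052734375, 155.90557861328125), 18.75119400024414)
```

```bash
python3 - <<'E'
from h import *
a=np.load("avg0.npz");o=[]
for n,k,org in(("top","T",(502,15)),("side","S",(505,15.7))):
    c=dict(np.load(n+"0.npz"));o.append(cv2.resize(unroll(c,a[k],org,np.deg2rad(18.7),218.7,k=5),(390,520)));o.append(np.zeros((520,10,3)))
cv2.imwrite("pics/unroll0.png",np.clip(np.hstack(o)[:,:,::-1]*1.3,0,255))
E
```

```text
[ WARN:0@0.384] global loadsave.cpp:1063 imwrite_ Unsupported depth image for selected encoder is fallbacked to CV_8U.
```

View pics/unroll0.png

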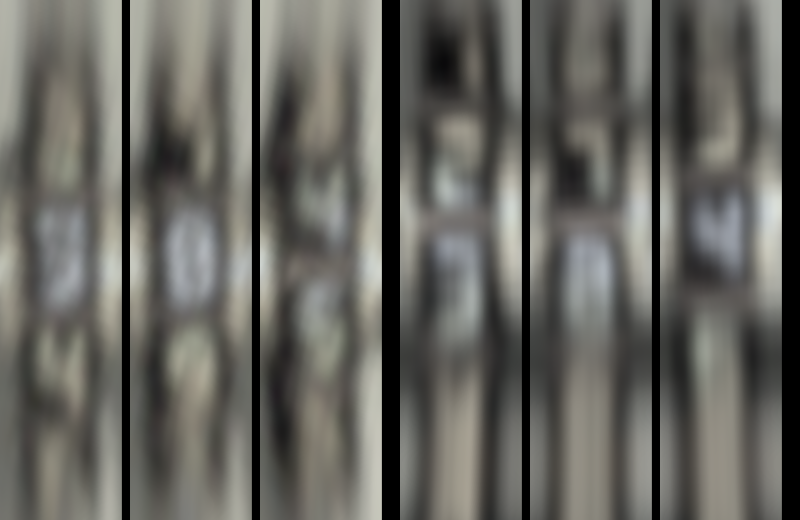

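The unrolled rims read left 3 (4 in front, 2 behind), middle 8 (7 behind, 9 in front), and right between 4 and 5, half a click off. So left needs +1, middle −1 and right about −2.5. The stand is at about (503,15), yaw 18.7°, crowns at about 218.5. I'll rise, shut the gripper, turn and travel over.

```bash
python3 -m creep '0 0 -1 0 0 0;0 0 -1 0 0 0;0 0 -1 0 0 0;0 0 0 0 0 0.055;0 0 0 0 0 0.055;0 0 0 0 0 0.055;0 0 0 0 0 0.055;0 0 0 0 0 0.0547;0 0 0 0 0 0' 1 20
python3 -m creep '-0.94 0.205 0 0 0 0;-0.94 0.205 0 0 0 0;-0.94 0.205 0 0 0 0;-0.94 0.205 0 0 0 0;-0.94 0.205 0 0 0 0;-0.94 0.205 0 0 0 0;-0.94 0.205 0 0 0 0;-0.94 0.205 0 0 0 0;-0.94 0.205 0 0 0 0;-0.94 0.205 0 0 0 0;-0.94 0.205 0 0 0 0;-0.94 0.205 0 0 0 0;0 0 0 0 0 0'
```

```text
clock: 1.62
eef_pos: [204.9, 510.4, 303.9]
eef_rot: [-3.142, 0.0, 1.898]
wrist_force: [-0.8, -0.4, 0.5]
finger_gap: 7.4
finger_force: 0.0
clock: 3.25
eef_pos: [443.3, 112.9, 303.7]
eef_rot: [-3.141, 0.0, 1.898]
wrist_force: [-0.0, 0.3, -0.2]
finger_gap: 0.7
finger_force: 0.0
```

```bash
python3 -m creep '-0.7 0.14 0 0 0 0;-0.7 0.14 0 0 0 0;-0.64 0.15 0 0 0 0;0 0 -0.02 0 0 0;0 0 0.8 0 0 0;0 0 0.8 0 0 0;0 0 0.3 0 0 0;0 0 0 0 0 0;0 0 0 0 0 0'
python3 -m creep '0 0 0.05 0 0 0;0 0 0.05 0 0 0;0 0 0 0 0 0'
```

```text
clock: 4.38
eef_pos: [485.5, 43.0, 230.1]
eef_rot: [3.14, 0.001, 1.897]
wrist_force: [0.6, 0.1, -0.2]
finger_gap: 0.6
finger_force: 0.0
clock: 4.75
eef_pos: [485.0, 42.7, 224.7]
eef_rot: [-3.141, -0.0, 1.897]
wrist_force: [-0.2, -0.4, 1.0]
finger_gap: -0.0
finger_force: 0.0
```

```bash
for i in 1 ; do python3 -m creep '-0.035 0 0.05 0 0 0;0 0 0.025 0 0 0;0 0 0 0 0 0'|sed -n 2,4p; python3 -m creep '0 0 0.025 0 0 0;0 0 0 0 0 0'|sed -n 2,4p;python3 -m creep '0 0 0.025 0 0 0;0 0 0 0 0 0'|sed -n 2,4p;python3 -m creep '0 0 0.025 0 0 0;0 0 0 0 0 0'|sed -n 2,4p;done
```

```text
eef_pos: [485.5, 41.3, 221.7]
eef_rot: [-3.141, -0.0, 1.897]
wrist_force: [-0.4, 0.1, -0.9]
eef_pos: [485.5, 41.3, 220.7]
eef_rot: [-3.142, 0.0, 1.897]
wrist_force: [-0.5, -0.4, -0.1]
eef_pos: [485.5, 41.3, 219.7]
eef_rot: [-3.141, -0.0, 1.897]
wrist_force: [0.0, 0.4, 0.1]
eef_pos: [485.5, 41.3, 218.7]
eef_rot: [-3.141, -0.0, 1.897]
wrist_force: [-0.5, -0.0, -0.8]
```

```bash
python3 -m creep '0 0 0.0125 0 0 0;0 0 0 0 0 0'|sed -n 2,4p; python3 -m creep '0 0 0.0125 0 0 0;0 0 0 0 0 0'|sed -n 2,4p;python3 -m creep '0 0 0.0125 0 0 0;0 0 0 0 0 0'|sed -n 2,4p;python3 -m creep '0 0 0.0125 0 0 0;0 0 0 0 0 0'|sed -n 2,4p
```

```text
eef_pos: [485.5, 41.3, 218.2]
eef_rot: [-3.142, 0.0, 1.897]
wrist_force: [-0.7, 1.3, -0.1]
eef_pos: [485.5, 41.3, 217.7]
eef_rot: [-3.141, -0.0, 1.897]
wrist_force: [-0.0, -0.3, -0.3]
eef_pos: [485.5, 41.4, 217.2]
eef_rot: [-3.142, 0.0, 1.897]
wrist_force: [0.5, -0.3, -0.2]
eef_pos: [485.5, 41.3, 216.7]
eef_rot: [-3.142, 0.0, 1.897]
wrist_force: [0.3, -0.4, 0.0]
```

```bash
python3 -m creep '0 0 0.0125 0 0 0;0 0 0 0 0 0'|sed -n 2,4p; python3 -m creep '0 0 0.0125 0 0 0;0 0 0 0 0 0'|sed -n 2,4p;python3 -m creep '0 0 0.0125 0 0 0;0 0 0 0 0 0'|sed -n 2,4p
```

```text
eef_pos: [485.5, 41.4, 216.2]
eef_rot: [-3.142, -0.0, 1.897]
wrist_force: [-0.4, 0.2, -0.5]
eef_pos: [485.5, 41.4, 215.7]
eef_rot: [-3.142, -0.0, 1.897]
wrist_force: [0.3, -0.4, 0.2]
eef_pos: [485.5, 41.3, 215.2]
eef_rot: [-3.142, -0.0, 1.897]
wrist_force: [0.1, 0.7, -0.1]
```

```bash
python3 - <<'E'
from h import *
c=manip.camera("top");np.savez("t1.npz",**c)
d=manip.camera("side");np.savez("s1.npz",**d)
f=lambda c:cv2.resize(c["color"][130:250,270:400,::-1],None,fx=3,fy=3.6,interpolation=cv2.INTER_CUBIC)
cv2.imwrite("pics/c1.png",np.hstack([f(c),f(d)]))
E
```

```text
(no output)
```

View pics/c1.png

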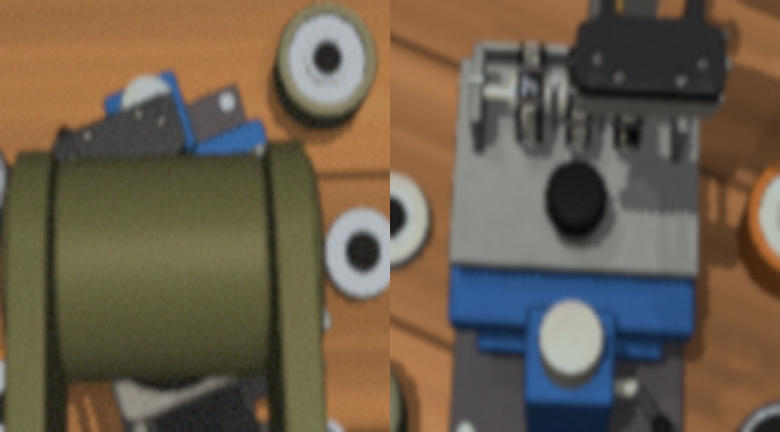

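```bash
python3 -m creep '0 0 -0.15 0 0 0;0 0.2 0 0 0 0;0 0 0.05 0 0 0;0 0 0 0 0 0'|sed -n 2,4p; for i in 1; do python3 -m creep '0 0 0.0125 0 0 0;0 0 0 0 0 0'|sed -n 2,4p;python3 -m creep '0 0 0.0125 0 0 0;0 0 0 0 0 0'|sed -n 2,4p;python3 -m creep '0 0 0.0125 0 0 0;0 0 0 0 0 0'|sed -n 2,4p; done
```

```text
eef_pos: [493.0, 43.9, 218.8]
eef_rot: [-3.141, -0.0, 1.897]
wrist_force: [0.7, -0.2, 0.4]
eef_pos: [493.0, 43.9, 218.7]
eef_rot: [-3.142, -0.0, 1.897]
wrist_force: [-0.5, -0.1, 0.3]
eef_pos: [493.1, 43.9, 218.2]
eef_rot: [-3.142, 0.0, 1.897]
wrist_force: [-0.1, -0.1, -0.0]
eef_pos: [493.1, 43.9, 217.7]
eef_rot: [-3.142, -0.0, 1.897]
wrist_force: [0.1, 0.7, -0.7]
```

```bash
python3 -m creep '0 0 0.0125 0 0 0;0 0 0 0 0 0'|sed -n 2,4p;python3 -m creep '0 0 0.0125 0 0 0;0 0 0 0 0 0'|sed -n 2,4p;python3 -m creep '0 0 0.0125 0 0 0;0 0 0 0 0 0'|sed -n 2,4p; python3 -m creep '0 0 0.0125 0 0 0;0 0 0 0 0 0'|sed -n 2,4p
```

```text
eef_pos: [493.1, 43.9, 217.2]
eef_rot: [-3.142, -0.0, 1.897]
wrist_force: [0.1, 0.0, -0.4]
eef_pos: [493.1, 43.9, 216.7]
eef_rot: [-3.141, -0.0, 1.897]
wrist_force: [0.9, -0.1, -0.7]
eef_pos: [493.1, 43.9, 216.2]
eef_rot: [-3.142, -0.0, 1.897]
wrist_force: [-0.1, 0.6, 1.3]
eef_pos: [493.1, 43.9, 215.7]
eef_rot: [-3.142, -0.0, 1.897]
wrist_force: [-0.3, 0.2, -0.4]
```

```bash
python3 -m creep '0 0 0.0125 0 0 0;0 0 0 0 0 0'|sed -n 2,4p;python3 -m creep '0 0 0.0125 0 0 0;0 0 0 0 0 0'|sed -n 2,4p;python3 -m creep '0 0 0.0125 0 0 0;0 0 0 0 0 0'|sed -n 2,4p; python3 -m creep '0 0 0.0125 0 0 0;0 0 0 0 0 0'|sed -n 2,4p
```

```text
eef_pos: [493.1, 43.9, 215.2]
eef_rot: [-3.141, -0.0, 1.897]
wrist_force: [-0.4, 0.8, 0.2]
eef_pos: [493.1, 43.9, 214.7]
eef_rot: [-3.142, -0.0, 1.897]
wrist_force: [0.8, 0.8, -0.2]
eef_pos: [493.1, 43.9, 214.2]
eef_rot: [-3.142, 0.0, 1.897]
wrist_force: [0.5, -0.6, 0.1]
eef_pos: [493.1, 43.9, 213.7]
eef_rot: [-3.142, -0.0, 1.897]
wrist_force: [-0.1, -0.0, -0.2]
```

Triangulating the cap from both views puts it at about z=201, so the crowns are at about 211: the depth reads high. I'll keep feeling downward.

```bash
python3 -m creep '0 0 0.0125 0 0 0;0 0 0 0 0 0'|sed -n 2,4p;python3 -m creep '0 0 0.0125 0 0 0;0 0 0 0 0 0'|sed -n 2,4p;python3 -m creep '0 0 0.0125 0 0 0;0 0 0 0 0 0'|sed -n 2,4p; python3 -m creep '0 0 0.0125 0 0 0;0 0 0 0 0 0'|sed -n 2,4p
```

```text
eef_pos: [493.1, 43.9, 213.2]
eef_rot: [-3.142, -0.0, 1.897]
wrist_force: [0.1, -0.1, 0.6]
eef_pos: [493.1, 43.9, 212.7]
eef_rot: [-3.142, 0.0, 1.897]
wrist_force: [0.7, -0.2, -0.3]
eef_pos: [493.1, 43.9, 212.2]
eef_rot: [-3.142, 0.0, 1.897]
wrist_force: [-0.5, 0.0, 0.1]
eef_pos: [493.1, 43.9, 211.7]
eef_rot: [-3.142, -0.0, 1.897]
wrist_force: [0.3, 0.3, 0.9]
```

```bash
python3 -m creep '0 0 0.0125 0 0 0;0 0 0 0 0 0'|sed -n 2,4p;python3 -m creep '0 0 0.0125 0 0 0;0 0 0 0 0 0'|sed -n 2,4p; python3 - <<'E'
from h import *
n=0
# triangulate cap and wheels edges from both views by closest approach
def r(c,uv):
    K=c["camera_matrix"];T=c["T"];d=T[:3,:3]@np.array([(uv[0]-K[0,2])/K[0,0],(uv[1]-K[1,2])/K[1,1],1]);return T[:3,3],d/np.linalg.norm(d)
c=dict(np.load("top0.npz"));s=dict(np.load("side0.npz"))
for a,b in(((329.7,187.7),(331.5,184.3)),):
    o1,d1=r(c,a);o2,d2=r(s,b)
    t=np.linalg.lstsq(np.stack([d1,-d2],1),o2-o1,rcond=None)[0];p,q=o1+d1*t[0],o2+d2*t[1];print(p,q)
for k in("top0","s1","side0"):
    c=dict(np.load(k+".npz"));p=cloud(c);m=(abs(p[...,0]-520)<150)&(abs(p[...,1]-20)<250)&(p[...,2]<60)
    h,e=np.histogram(p[m][:,2],bins=np.arange(-20,60,2));print(k,"bench z",e[h.argmax()])
E
```

```text
eef_pos: [493.1, 43.9, 211.2]
eef_rot: [-3.142, -0.0, 1.897]
wrist_force: [-0.2, -0.8, 1.2]
eef_pos: [493.1, 43.9, 210.7]
eef_rot: [-3.142, -0.0, 1.897]
wrist_force: [0.4, -0.2, -0.1]
[556.97127091  33.46592682 201.36166709] [556.9075673   33.76692909 201.35056045]
top0 bench z -2
s1 bench z 0
side0 bench z 0
```

```bash
python3 - <<'E'
from h import *
d=manip.camera("side");np.savez("s2.npz",**d)
p=cloud(d);tcp=manip.read_state()["eef_pos"];k=4;r0,c0=90,270
I=cv2.resize(d["color"][r0:r0+140,c0:c0+150,::-1],None,fx=k,fy=k,interpolation=cv2.INTER_CUBIC)
yaw=np.deg2rad(18.7);R=np.array([[np.cos(yaw),-np.sin(yaw)],[np.sin(yaw),np.cos(yaw)]])
def mk(P,col):
    u=((proj(d,np.array(P,float))-[c0,r0]+.5)*k).astype(int);cv2.circle(I,tuple(map(int,u)),4,col,-1)
mk(tcp,(0,0,255))
for z in(100,200):mk(tcp+[0,0,z],(0,255,255))
for o in(30,0,-30):mk([*(np.array([503,15.4])+R@[0,o]),218.5],(0,255,0))
cv2.imwrite("pics/s2.png",I)
m=(abs(p[...,0]-500)<70)&(abs(p[...,1]-35)<80)&(p[...,2]>205)
q=(p[m][:,:2]-[503,15.4])@R
print("local pts z>225:")
for lo,hi in((205,225),(225,260),(260,300),(300,330),(330,500)):
    w=(p[m][:,2]>lo)&(p[m][:,2]<=hi)
    if w.sum():print(lo,hi,w.sum(),np.percentile(q[w],[2,50,98],axis=0).round(0).tolist())
E
```

```text
local pts z>225:
205 225 615 [[-18.0, -63.0], [19.0, -13.0], [70.0, 15.0]]
260 300 57 [[12.0, 21.0], [13.0, 30.0], [14.0, 38.0]]
300 330 48 [[12.0, 20.0], [14.0, 30.0], [27.0, 42.0]]
330 500 4617 [[-4.0, -19.0], [29.0, 27.0], [82.0, 64.0]]
```

View pics/s2.png

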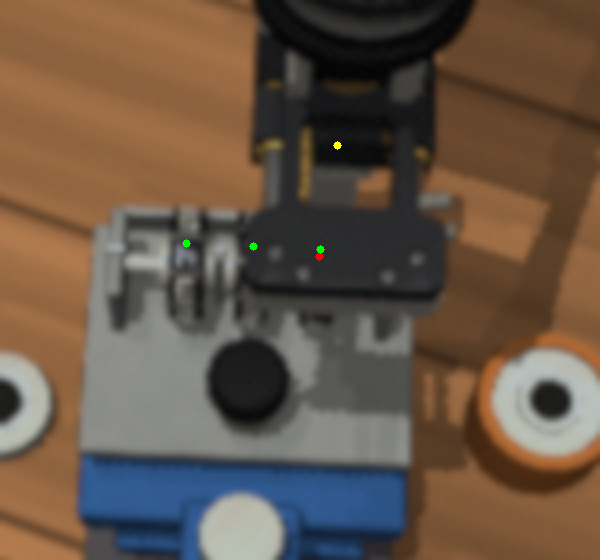

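```bash
python3 -m creep '0 0 0.0125 0 0 0;0 0 0 0 0 0'|sed -n 2,4p;python3 -m creep '0 0 0.0125 0 0 0;0 0 0 0 0 0'|sed -n 2,4p; python3 -m creep '0 0 0.0125 0 0 0;0 0 0 0 0 0'|sed -n 2,4p;  python3 - <<'E'
from h import *
s=manip.read_state();print(s["effort"],s["moment"],s["eef_pos"],s["wrist_force"])
d=manip.camera("side");p=cloud(d);p0=cloud(dict(np.load("side0.npz")))
m=(np.abs(p0[...,2]-208.5)<5)&(np.hypot(p0[...,0]-558,p0[...,1]-34)<15);print("cap z before/now",p0[m][:,2].mean(),p[m][:,2].mean(),m.sum())
E
```

```text
eef_pos: [493.1, 43.9, 210.2]
eef_rot: [-3.141, -0.0, 1.897]
wrist_force: [-0.1, -0.4, 0.6]
eef_pos: [493.1, 43.9, 209.7]
eef_rot: [-3.142, -0.0, 1.897]
wrist_force: [0.1, -0.2, 0.5]
eef_pos: [493.1, 43.9, 209.2]
eef_rot: [-3.142, -0.0, 1.897]
wrist_force: [-0.2, -0.8, -0.3]
[-4.97059300e-04 -4.50483370e+01 -3.55781615e+01  6.41887193e-02
  2.69995560e-02  8.55267899e-06] [-0.07601381  0.002246    0.00859087] [493.0661034   43.91108644 209.21053365] [-0.17537807 -0.79223366 -0.3488219 ]
cap z before/now 209.10486572398747 212.30214283338285 210
```

```bash
python3 - <<'E'
from h import *
d=manip.camera("side");p=cloud(d);p0=cloud(dict(np.load("side0.npz")));d0=dict(np.load("side0.npz"))
yaw=np.deg2rad(18.7);R=np.array([[np.cos(yaw),-np.sin(yaw)],[np.sin(yaw),np.cos(yaw)]])
L=lambda P:np.round(np.r_[(P[:2]-[503,15.4])@R,P[2]],0).astype(int).tolist()
for c in(345,350):
  for r in range(140,185,2):print(c,r,L(p[r,c]),d["color"][r,c].tolist(),"|",L(p0[r,c]),d0["color"][r,c].tolist())
E
```

```text
345 140 [51, 15, 361] [85, 69, 46] | [-137, 30, 0] [144, 100, 63]
345 142 [59, 15, 371] [45, 42, 43] | [-132, 31, -2] [127, 92, 64]
345 144 [63, 15, 372] [43, 43, 44] | [-21, 22, 207] [77, 72, 67]
345 146 [65, 15, 370] [43, 44, 45] | [-15, 22, 210] [38, 38, 37]
345 148 [68, 15, 371] [42, 44, 44] | [-10, 22, 213] [34, 34, 33]
345 150 [72, 15, 372] [43, 44, 44] | [-5, 22, 215] [66, 66, 63]
345 152 [74, 15, 371] [43, 44, 44] | [0, 22, 218] [99, 97, 91]
345 154 [77, 15, 371] [42, 43, 44] | [4, 22, 217] [113, 113, 106]
345 156 [81, 15, 372] [48, 48, 48] | [8, 22, 218] [115, 118, 116]
345 158 [82, 15, 370] [81, 79, 77] | [11, 22, 216] [101, 100, 95]
345 160 [86, 15, 370] [62, 61, 60] | [14, 22, 214] [71, 69, 65]
345 162 [89, 15, 371] [27, 29, 29] | [16, 23, 210] [48, 47, 45]
345 164 [88, 16, 363] [40, 39, 37] | [20, 23, 209] [38, 38, 36]
345 166 [86, 17, 351] [66, 64, 60] | [21, 23, 204] [34, 34, 33]
345 168 [81, 17, 333] [60, 59, 56] | [24, 23, 200] [35, 36, 34]
345 170 [26, 24, 196] [59, 59, 57] | [25, 24, 194] [55, 55, 53]
345 172 [15, 25, 161] [109, 111, 107] | [16, 25, 162] [101, 103,
[... 1223 characters left out ...]
64] [34, 34, 33] | [20, 32, 209] [73, 71, 66]
350 166 [87, 23, 353] [66, 64, 61] | [23, 32, 207] [26, 25, 25]
350 168 [81, 25, 332] [53, 53, 50] | [23, 32, 200] [13, 13, 13]
350 170 [26, 33, 196] [48, 47, 45] | [25, 33, 195] [53, 52, 50]
350 172 [25, 33, 187] [74, 75, 71] | [25, 34, 185] [72, 72, 69]
350 174 [20, 35, 163] [80, 81, 79] | [19, 35, 162] [89, 91, 88]
350 176 [24, 35, 162] [90, 91, 89] | [23, 35, 160] [117, 119, 114]
350 178 [27, 35, 161] [92, 93, 90] | [27, 35, 161] [121, 123, 118]
350 180 [31, 35, 161] [94, 95, 92] | [31, 35, 159] [128, 130, 125]
350 182 [35, 35, 161] [91, 92, 89] | [35, 35, 160] [128, 130, 126]
350 184 [39, 36, 159] [90, 91, 88] | [39, 36, 161] [128, 130, 125]
```

```bash
python3 - <<'E'
from h import *
for n,pts in(("top",dict(plate=[(344,245),(310,246)],ra=[(262,243),(280,243)],rb=[(388,148),(368,150)],bear=[(381,201),(399,199)],sleeve=[(258,170)],bench=[(420,180),(230,150),(300,300)])),("side",dict(plate=[(300,250)],ra=[(398,197),(420,190)],rb=[(240,245)],bear=[(262,196)],bench=[(350,320),(230,160),(470,190)]))):
    c=dict(np.load(n+"0.npz"));p=cloud(c)
    for k,v in pts.items():print(n,k,[np.median(p[y-1:y+2,x-1:x+2].reshape(-1,3),0).round(0).tolist() for x,y in v])
E
```

```text
top plate [[446.0, 2.0, 1.0], [445.0, 86.0, -0.0]]
top ra [[454.0, 198.0, 46.0], [453.0, 155.0, 46.0]]
top rb [[679.0, -111.0, 47.0], [675.0, -63.0, 48.0]]
top bear [[552.0, -93.0, 19.0], [556.0, -137.0, 19.0]]
top sleeve [[629.0, 206.0, 61.0]]
top bench [[606.0, -197.0, -1.0], [698.0, 291.0, 1.0], [315.0, 112.0, 0.0]]
side plate [[658.0, 4.0, 20.0]]
side ra [[475.0, 162.0, 48.0], [443.0, 202.0, 48.0]]
side rb [[698.0, -114.0, 47.0]]
side bear [[574.0, -123.0, 19.0]]
side bench [[754.0, 155.0, -1.0], [514.0, -238.0, 0.0], [379.0, 317.0, -0.0]]
```

```bash
python3 - <<'E'
from h import *
d=manip.camera("side");p=cloud(d)
yaw=np.deg2rad(18.7);R=np.array([[np.cos(yaw),-np.sin(yaw)],[np.sin(yaw),np.cos(yaw)]])
L=lambda P:np.round(np.r_[(P[:2]-[503,15.4])@R,P[2]],0).astype(int).tolist()
for r in range(116,143,1):print(r,[(L(p[r,c]),int(d["color"][r,c].mean())) for c in(348,354,358,362)])
E
cp pics/s2.png /dev/null
```

```text
116 [([19, 18, 371], 23), ([19, 26, 372], 23), ([19, 32, 372], 22), ([18, 37, 371], 23)]
117 [([21, 18, 371], 22), ([20, 26, 371], 23), ([20, 32, 371], 24), ([19, 37, 371], 22)]
118 [([22, 18, 371], 21), ([23, 26, 373], 18), ([21, 32, 371], 21), ([22, 37, 372], 23)]
119 [([23, 18, 370], 17), ([22, 26, 369], 15), ([23, 32, 371], 16), ([22, 37, 371], 17)]
120 [([23, 18, 367], 15), ([24, 26, 369], 12), ([23, 32, 369], 12), ([23, 38, 369], 14)]
121 [([24, 18, 366], 18), ([23, 27, 365], 14), ([24, 32, 367], 13), ([22, 38, 365], 14)]
122 [([23, 18, 362], 28), ([22, 27, 361], 16), ([22, 33, 362], 16), ([24, 38, 365], 15)]
123 [([19, 19, 352], 37), ([18, 28, 351], 23), ([18, 33, 352], 21), ([18, 39, 352], 21)]
124 [([21, 19, 353], 37), ([20, 28, 351], 24), ([20, 33, 352], 22), ([20, 39, 353], 22)]
125 [([23, 19, 353], 36), ([22, 28, 352], 19), ([22, 33, 353], 20), ([21, 39, 352], 21)]
126 [([23, 19, 350], 33), ([23, 28, 351], 15), ([23, 34, 351], 15), ([24, 39, 354], 17)]
127 [([23, 19, 348], 30), ([23, 28, 349], 14), ([23, 34, 348], 13), ([23, 40, 349], 12)]
128 [([23, 20, 345], 29), ([23, 
[... 606 characters left out ...]
303], 68), ([23, 30, 325], 70), ([23, 36, 325], 73), ([-152, 72, 1], 98)]
136 [([14, 22, 303], 66), ([14, 31, 305], 65), ([12, 38, 302], 72), ([-150, 72, -1], 105)]
137 [([13, 22, 298], 67), ([12, 32, 298], 64), ([13, 38, 299], 70), ([-147, 72, -1], 96)]
138 [([12, 23, 294], 67), ([13, 32, 296], 65), ([12, 38, 295], 68), ([-144, 72, -1], 79)]
139 [([13, 23, 292], 65), ([12, 32, 291], 65), ([14, 38, 294], 67), ([-140, 72, 3], 72)]
140 [([13, 23, 288], 62), ([12, 33, 287], 64), ([12, 39, 287], 68), ([-139, 72, 0], 72)]
141 [([13, 23, 284], 57), ([14, 33, 287], 58), ([-136, 62, 0], 62), ([-135, 72, 2], 68)]
142 [([60, 19, 372], 47), ([60, 27, 373], 48), ([59, 32, 372], 53), ([-132, 72, 3], 59)]
```

```bash
for i in 1; do python3 -m creep '0 0 0.0125 0 0 0;0 0 0 0 0 0'|sed -n 2,4p;python3 -m creep '0 0 0.0125 0 0 0;0 0 0 0 0 0'|sed -n 2,4p; python3 -m creep '0 0 0.0125 0 0 0;0 0 0 0 0 0'|sed -n 2,4p;python3 -m creep '0 0 0.0125 0 0 0;0 0 0 0 0 0'|sed -n 2,4p;done; python3 - <<'E'
from h import *
d=manip.camera("side");p=cloud(d);p0=cloud(dict(np.load("side0.npz")))
for a,b in((332,185),(310,160)):
  w=np.s_[b-4:b+5,a-4:a+5];print(np.median(p0[w].reshape(-1,3),0),np.median(p[w].reshape(-1,3),0))
E
```

```text
eef_pos: [493.1, 43.9, 208.7]
eef_rot: [-3.142, -0.0, 1.897]
wrist_force: [0.0, -0.1, -0.1]
eef_pos: [493.1, 43.9, 208.2]
eef_rot: [-3.142, -0.0, 1.897]
wrist_force: [-0.2, -0.1, -0.0]
eef_pos: [493.1, 43.9, 207.7]
eef_rot: [-3.141, -0.0, 1.897]
wrist_force: [0.7, -0.4, -0.6]
eef_pos: [493.1, 43.9, 207.2]
eef_rot: [-3.141, -0.0, 1.897]
wrist_force: [0.3, 0.2, -0.3]
[560.67396186  36.34971003 209.20529878] [560.84309911  35.7982202  209.1430364 ]
[520.90848251 -22.15750863 197.19084619] [521.26309241 -22.15386689 197.32292724]
```

```bash
python3 -m creep '0 0 0.0125 0 0 0;0 0 0.0125 0 0 0;0 0 0 0 0 0'|sed -n 1,4p;python3 -m creep '0 0 0.0125 0 0 0;0 0 0.0125 0 0 0;0 0 0 0 0 0'|sed -n 2,4p;python3 - <<'E'
from h import *
s=manip.read_state();print(s["joints"],s["finger_gap"],s["wrist_force"],s["eef_pos"])
E
```

```text
clock: 14.85
eef_pos: [493.1, 43.9, 206.2]
eef_rot: [-3.142, -0.0, 1.897]
wrist_force: [0.4, -0.4, -0.7]
eef_pos: [493.1, 43.9, 205.2]
eef_rot: [-3.141, 0.0, 1.897]
wrist_force: [0.7, 0.3, -0.6]
[ 1.48293899e-02  1.59966268e-01  1.64270903e+00 -3.07897672e-05
  1.33900514e+00 -3.11186005e-01] 0.6963920691757978 [ 0.66340263  0.28996833 -0.57548333] [493.07028556  43.90773711 205.20527203]
```

```bash
python3 - <<'E'
from h import *
for n in("top0","side0"):
    c=dict(np.load(n+".npz"));p=cloud(c)
    m=(np.hypot(p[...,0]-205,p[...,1]-510)<110)&(p[...,2]>100)&(c["range_z"]>0)
    v,u=np.nonzero(m);q=p[m];print(n,m.sum())
    if m.sum():
        # tool axes at start
        y=2.7598;ex=np.array([np.cos(y),np.sin(y)]);ey=np.array([np.sin(y),-np.cos(y)])
        l=np.c_[(q[:,:2]-[204.9,510.4])@ex,(q[:,:2]-[204.9,510.4])@ey,q[:,2]]
        i=np.argsort(l[:,2])[:25]
        print(np.c_[u,v,l.round(0)][i].astype(int).tolist())
E
```

```text
top0 4412
[[85, 345, -8, 73, 100], [82, 362, 26, 63, 101], [85, 344, -10, 73, 101], [81, 364, 30, 63, 101], [82, 363, 28, 62, 101], [85, 343, -12, 74, 101], [83, 353, 8, 69, 101], [83, 357, 15, 65, 101], [79, 368, 39, 63, 102], [83, 356, 14, 66, 102], [84, 351, 3, 68, 102], [84, 350, 1, 69, 102], [84, 348, -2, 71, 102], [82, 357, 16, 67, 102], [82, 358, 18, 66, 102], [83, 355, 11, 67, 102], [84, 347, -4, 72, 102], [80, 366, 34, 63, 102], [83, 354, 9, 67, 103], [79, 366, 35, 64, 103], [84, 349, -1, 70, 103], [83, 350, 2, 71, 103], [84, 344, -10, 74, 103], [79, 367, 36, 63, 103], [82, 356, 13, 67, 104]]
side0 1199
[[626, 144, 25, 62, 100], [624, 153, 3, 70, 100], [629, 141, 36, 63, 101], [625, 150, 10, 67, 101], [626, 147, 18, 65, 101], [625, 151, 8, 68, 102], [630, 140, 39, 63, 102], [627, 143, 27, 62, 102], [627, 145, 23, 64, 102], [624, 152, 3, 68, 103], [625, 152, 5, 69, 103], [624, 154, -1, 70, 103], [628, 144, 25, 64, 104], [626, 148, 14, 66, 104], [627, 148, 15, 67, 104], [628, 143, 27, 63, 104], [627, 144, 23, 63, 104], [626, 149, 10, 67, 105], [627, 147, 16, 66, 105], [631, 140, 36, 64, 105], [627, 146, 18, 65, 105], [628, 145, 21, 65, 106], [626, 152, 3, 70, 106], [625, 153, 0, 69, 106], [626, 151, 5, 69, 106]]
```

```bash
python3 - <<'E'
from h import *
for n in("top0","side0"):
    c=dict(np.load(n+".npz"));p=cloud(c)
    y=2.7598;ex=np.array([np.cos(y),np.sin(y)]);ey=np.array([np.sin(y),-np.cos(y)])
    d=p[...,:2]-[204.9,510.4];lx=d@ex;ly=d@ey;col=c["color"].max(2).astype(int)-c["color"].min(2)
    for s in(-1,1):
        m=(abs(lx)<15)&(s*ly>42)&(s*ly<66)&(p[...,2]>120)&(col<30)
        v,u=np.nonzero(m);l=np.c_[u,v,lx[m],ly[m],p[m][:,2]].round().astype(int)
        print(n,s,len(l),l[np.argsort(l[:,4])[:14]].tolist())
        if len(l):print(np.histogram(l[:,4],bins=range(120,400,10))[0].tolist())
E
```

```text
top0 -1 169 [[107, 383, -10, -52, 207], [106, 383, -10, -50, 208], [107, 384, -9, -53, 208], [108, 385, -10, -57, 211], [106, 384, -11, -53, 213], [105, 384, -11, -52, 214], [106, 385, -10, -54, 214], [107, 385, -11, -56, 214], [108, 387, -8, -59, 214], [108, 386, -10, -58, 214], [107, 389, -4, -59, 214], [107, 390, -3, -60, 214], [104, 384, -11, -50, 215], [105, 394, 4, -60, 215]]
[0, 0, 0, 0, 0, 0, 0, 0, 3, 24, 42, 37, 35, 22, 6, 0, 0, 0, 0, 0, 0, 0, 0, 0, 0, 0, 0]
top0 1 449 [[67, 363, 14, 66, 151], [62, 365, 14, 66, 165], [61, 365, -3, 49, 200], [60, 367, -1, 47, 203], [61, 362, -10, 49, 203], [58, 371, 6, 47, 204], [61, 364, -7, 47, 204], [60, 366, -4, 46, 206], [60, 363, -9, 49, 206], [59, 367, -2, 47, 207], [60, 362, -11, 49, 207], [59, 362, -10, 51, 207], [58, 370, 3, 46, 207], [59, 368, -1, 46, 207]]
[0, 0, 0, 1, 1, 0, 0, 0, 19, 48, 50, 47, 46, 47, 33, 38, 19, 20, 23, 23, 34, 0, 0, 0, 0, 0, 0]
side0 -1 279 [[606, 93, -9, -52, 209], [607, 94, -11, -50, 210], [608, 93, -8, -50, 211], [607, 93, -10, -51, 211], [606, 92, -9, -54, 211], [607, 92, -9, -53, 213], [606, 91, -10, -56, 214], [606, 90, -9, -57, 215], [607, 91, -10, -54, 215], [607, 90, -9, -56, 216], [608, 91, -9, -53, 216], [608, 90, -9, -54, 217], [608, 92, -12, -52, 217], [610, 92, -10, -49, 217]]
[0, 0, 0, 0, 0, 0, 0, 0, 1, 18, 32, 32, 38, 41, 41, 42, 34, 0, 0, 0, 0, 0, 0, 0, 0, 0, 0]
side0 1 1 [[633, 143, 15, 65, 124]]
[1, 0, 0, 0, 0, 0, 0, 0, 0, 0, 0, 0, 0, 0, 0, 0, 0, 0, 0, 0, 0, 0, 0, 0, 0, 0, 0]
```

Before closing, the finger tips showed about 20 mm above the reported TCP (207 against 184). I therefore expect contact near a reported 197–200 and will go on feeling.

```bash
python3 -m creep '0 0 0.0125 0 0 0;0 0 0.0125 0 0 0;0 0 0 0 0 0'|sed -n 2,4p;python3 -m creep '0 0 0.0125 0 0 0;0 0 0.0125 0 0 0;0 0 0 0 0 0'|sed -n 2,4p;python3 -m creep '0 0 0.0125 0 0 0;0 0 0.0125 0 0 0;0 0 0 0 0 0'|sed -n 2,4p;python3 -m creep '0 0 0.0125 0 0 0;0 0 0.0125 0 0 0;0 0 0 0 0 0'|sed -n 2,4p
```

```text
eef_pos: [493.1, 43.9, 204.2]
eef_rot: [-3.142, 0.0, 1.897]
wrist_force: [-0.1, -0.5, -0.1]
eef_pos: [493.1, 43.9, 203.2]
eef_rot: [-3.141, -0.0, 1.897]
wrist_force: [0.6, 0.5, -0.2]
eef_pos: [493.1, 43.9, 202.2]
eef_rot: [-3.142, -0.0, 1.897]
wrist_force: [-0.3, -0.1, 0.3]
eef_pos: [493.1, 43.9, 201.2]
eef_rot: [-3.141, -0.0, 1.897]
wrist_force: [-0.6, -0.1, 0.4]
```

```bash
python3 -m creep '0 0 0.0125 0 0 0;0 0 0.0125 0 0 0;0 0 0 0 0 0'|sed -n 2,4p;python3 -m creep '0 0 0.0125 0 0 0;0 0 0 0 0 0'|sed -n 2,4p;python3 -m creep '0 0 0.0125 0 0 0;0 0 0 0 0 0'|sed -n 2,4p;python3 -m creep '0 0 0.0125 0 0 0;0 0 0 0 0 0'|sed -n 2,4p
```

```text
eef_pos: [493.1, 43.9, 200.2]
eef_rot: [-3.142, -0.0, 1.897]
wrist_force: [1.1, 0.7, 0.7]
eef_pos: [493.1, 43.9, 199.7]
eef_rot: [-3.142, 0.0, 1.897]
wrist_force: [-0.2, 0.3, 0.9]
eef_pos: [493.1, 43.9, 199.2]
eef_rot: [-3.142, -0.0, 1.897]
wrist_force: [-0.4, 0.1, -0.7]
eef_pos: [493.1, 43.9, 198.7]
eef_rot: [-3.142, -0.0, 1.897]
wrist_force: [-0.4, -0.5, 0.1]
```

```bash
python3 -m creep '0 0 0.0125 0 0 0;0 0 0 0 0 0'|sed -n 2,4p;python3 -m creep '0 0 0.0125 0 0 0;0 0 0 0 0 0'|sed -n 2,4p;python3 -m creep '0 0 0.0125 0 0 0;0 0 0 0 0 0'|sed -n 2,4p;python3 -m creep '0 0 0.0125 0 0 0;0 0 0 0 0 0'|sed -n 2,4p
```

```text
eef_pos: [493.1, 43.9, 198.2]
eef_rot: [-3.142, -0.0, 1.897]
wrist_force: [0.1, -0.1, 0.4]
eef_pos: [493.2, 43.9, 197.8]
eef_rot: [3.141, 0.0, 1.897]
wrist_force: [-0.1, -0.5, 0.3]
eef_pos: [493.3, 43.9, 197.8]
eef_rot: [3.141, 0.0, 1.897]
wrist_force: [-0.7, 0.9, 6.0]
eef_pos: [493.4, 44.0, 197.4]
eef_rot: [3.14, 0.0, 1.897]
wrist_force: [-1.0, 0.5, 7.8]
```

Contact is at a reported ~197.8, so the crown and its springs feel as expected. Next I roll the left wheel by +1.

```bash
python3 -m creep '0 0 -0.1 0 0 0;0 -0.2 0 0 0 0;0 0 0.08 0 0 0;0 0 0.03 0 0 0;0 0 0.03 0 0 0;0 0 0.03 0 0 0;0 0 0 0 0 0'|sed -n 1,4p;python3 -m creep '0 0.1 0 0 0 0;0 0.1 0 0 0 0'|sed -n 2,4p;python3 -m creep '0 0.1 0 0 0 0;0 0.108 0 0 0 0;0 0 0 0 0 0'|sed -n 2,4p;python3 -m creep '0 0 -0.1 0 0 0;0 0 -0.1 0 0 0;0 0 0 0 0 0'|sed -n 2,4p
```

```text
clock: 19.73
eef_pos: [485.6, 41.3, 194.4]
eef_rot: [3.141, 0.0, 1.897]
wrist_force: [-2.9, 0.3, 8.4]
eef_pos: [493.7, 44.0, 194.8]
eef_rot: [3.14, 0.0, 1.897]
wrist_force: [-1.1, 0.4, 8.6]
eef_pos: [501.9, 46.8, 194.7]
eef_rot: [3.139, 0.001, 1.897]
wrist_force: [1.4, 1.5, 8.2]
eef_pos: [501.0, 46.6, 202.0]
eef_rot: [3.142, 0.0, 1.897]
wrist_force: [0.0, -0.3, 0.0]
```

```bash
python3 -m creep '-0.75 0 0 0 0 0;0 0 0.11 0 0 0;0 0 0.03 0 0 0;0 0 0.03 0 0 0;0 0 0.03 0 0 0;0 0 0 0 0 0'|sed -n 1,4p;python3 -m creep '0 -0.1 0 0 0 0;0 -0.1 0 0 0 0'|sed -n 2,4p;python3 -m creep '0 -0.1 0 0 0 0;0 -0.108 0 0 0 0;0 0 0 0 0 0'|sed -n 2,4p;python3 -m creep '0 0 -0.1 0 0 0;0 0 -0.1 0 0 0;0 0 0 0 0 0'|sed -n 2,4p
```

```text
clock: 21.48
eef_pos: [511.1, 18.1, 194.8]
eef_rot: [3.14, 0.002, 1.897]
wrist_force: [1.9, -4.6, 7.4]
eef_pos: [503.9, 15.8, 195.2]
eef_rot: [3.138, 0.002, 1.897]
wrist_force: [2.5, -4.1, 8.6]
eef_pos: [495.2, 13.0, 194.9]
eef_rot: [3.14, 0.001, 1.897]
wrist_force: [-0.9, -3.8, 8.6]
eef_pos: [495.0, 13.3, 202.0]
eef_rot: [3.142, -0.0, 1.897]
wrist_force: [0.4, -0.3, 0.4]
```

```bash
python3 -m creep '-0.75 0.3 0 0 0 0;0 0 0.11 0 0 0;0 0 0.03 0 0 0;0 0 0.03 0 0 0;0 0 0.03 0 0 0;0 0 0 0 0 0'|sed -n 1,4p;python3 -m creep '0 -0.1 0 0 0 0;0 -0.1 0 0 0 0;0 0 0 0 0 0;0 0 -0.1 0 0 0;0 0 -0.1 0 0 0'|sed -n 2,4p;python3 -m creep '-1 0 -0.5 0 0 0;-1 0 -0.5 0 0 0;-1 0 0 0 0 0;-1 0 0 0 0 0;-1 0 0 0 0 0;-1 0 0 0 0 0;0 0 0 0 0 0'|sed -n 1,4p
cat > look.py <<'E'
import sys
from h import *
tag=sys.argv[1];o=[]
for n,org in(("top",(502,15)),("side",(505,15.7))):
    L=[manip.camera(n) for _ in range(4)];A=np.mean([c["color"].astype(float) for c in L],0)
    o+= [cv2.resize(unroll(L[0],A,org,np.deg2rad(18.7),218.7,k=5),(390,520)),np.zeros((520,10,3))]
cv2.imwrite(f"pics/u{tag}.png",np.clip(np.hstack(o)[:,:,::-1]*1.3,0,255).astype(np.uint8))
E
python3 look.py 1
```

```text
clock: 23.22
eef_pos: [516.6, -11.8, 194.9]
eef_rot: [3.139, 0.002, 1.897]
wrist_force: [3.0, -5.1, 8.9]
eef_pos: [508.0, -13.6, 201.8]
eef_rot: [-3.141, -0.001, 1.897]
wrist_force: [-0.8, 0.4, -0.8]
clock: 24.72
eef_pos: [585.2, -243.0, 240.5]
eef_rot: [-3.14, -0.002, 1.895]
wrist_force: [-0.1, 0.2, 0.5]
```

View pics/u1.png

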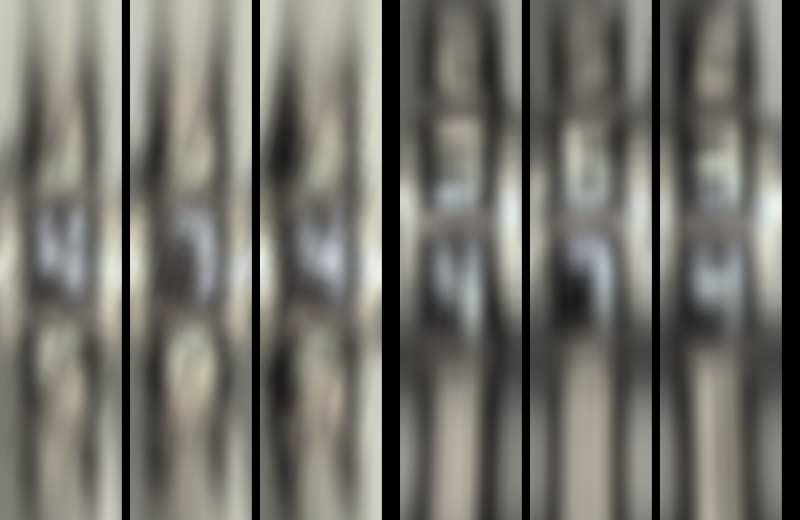

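The wheels now read 4 7 4, all clicked in. I return and roll the right wheel two clicks toward the robot.

```bash
python3 -m creep '1 0 0 0 0 0;1 0 0 0 0 0;1 0 0 0 0 0;1 0 0 0 0 0;1 0 0 0 0 0;1 0.3 0 0 0 0;0 0 0.9 0 0 0;0 0 0.1 0 0 0;0 0 0 0 0 0'|sed -n 1,4p;python3 -m creep '0 0 0.11 0 0 0;0 0 0.03 0 0 0;0 0 0.03 0 0 0;0 0 0.03 0 0 0;0 0 0 0 0 0;0 -0.1 0 0 0 0;0 -0.1 0 0 0 0'|sed -n 2,4p;python3 -m creep '0 -0.1 0 0 0 0;0 -0.108 0 0 0 0;0 0 0 0 0 0;0 0 -0.1 0 0 0;0 0 -0.1 0 0 0;0 0.408 0 0 0 0;0 0 0 0 0 0'|sed -n 2,4p
```

```text
clock: 26.25
eef_pos: [520.1, -10.6, 202.8]
eef_rot: [3.141, 0.0, 1.896]
wrist_force: [-0.1, -0.6, 0.3]
eef_pos: [513.3, -13.0, 195.5]
eef_rot: [3.138, 0.001, 1.897]
wrist_force: [-0.1, -0.1, 8.6]
eef_pos: [520.1, -10.3, 201.7]
eef_rot: [-3.141, -0.0, 1.897]
wrist_force: [0.4, -0.4, -0.7]
```

```bash
python3 -m creep '0 0 0.11 0 0 0;0 0 0.03 0 0 0;0 0 0.03 0 0 0;0 0 0.03 0 0 0;0 0 0 0 0 0;0 -0.1 0 0 0 0;0 -0.1 0 0 0 0'|sed -n 1,4p;python3 -m creep '0 -0.1 0 0 0 0;0 -0.108 0 0 0 0;0 0 0 0 0 0;0 0 -0.1 0 0 0;0 0 -0.1 0 0 0;0 0 0 0 0 0'|sed -n 2,4p;python3 -m creep '-1 0 -0.5 0 0 0;-1 0 -0.5 0 0 0;-1 0 0 0 0 0;-1 0 0 0 0 0;-1 0 0 0 0 0;-1 0 0 0 0 0;0 0 0 0 0 0'|sed -n 1,4p
python3 look.py 2
```

```text
clock: 28.88
eef_pos: [512.8, -12.9, 195.1]
eef_rot: [3.139, 0.001, 1.897]
wrist_force: [0.8, 1.4, 9.7]
eef_pos: [504.3, -15.6, 202.0]
eef_rot: [3.142, 0.0, 1.897]
wrist_force: [-0.1, -0.8, -0.3]
clock: 30.5
eef_pos: [581.1, -245.0, 240.5]
eef_rot: [-3.14, -0.001, 1.894]
wrist_force: [0.3, 1.0, 0.2]
```

View pics/u2.png

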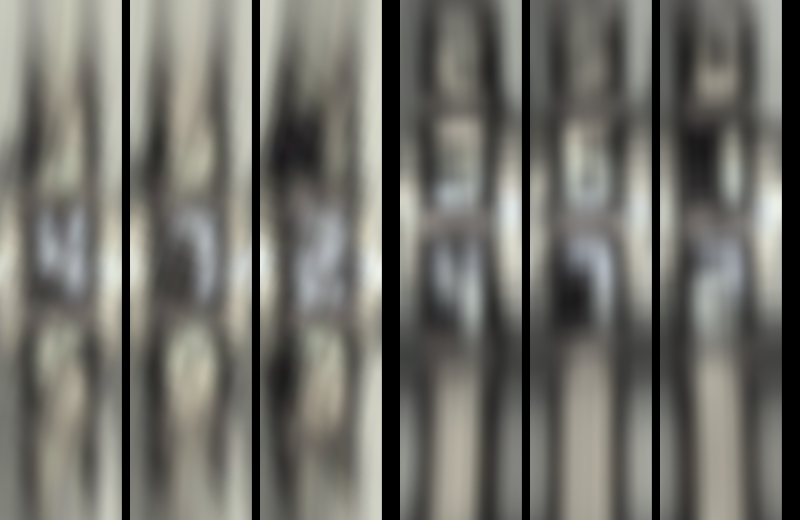

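It reads 4 7 2, with 1 behind the 2 on the right wheel. Next, over to the palm cap and down until I feel it.

```bash
python3 -m creep '0.97 0.24 0 0 0 0;0.97 0.24 0 0 0 0;0.97 0.24 0 0 0 0;0.97 0.24 0 0 0 0;0.97 0.24 0 0 0 0;0.97 0.24 0 0 0 0;0.97 0.24 0 0 0 0;0 0 0.6 0 0 0;0 0 0.5 0 0 0;0 0 0.1 0 0 0;0 0 0 0 0 0'|sed -n 1,4p;python3 -m creep '0 0 0.04 0 0 0;0 0 0.03 0 0 0;0 0 0.03 0 0 0;0 0 0 0 0 0'|sed -n 2,4p
```

```text
clock: 32.28
eef_pos: [558.1, 35.9, 194.5]
eef_rot: [3.141, 0.0, 1.897]
wrist_force: [-0.1, -0.7, 0.7]
eef_pos: [557.9, 35.9, 189.9]
eef_rot: [-3.141, -0.0, 1.897]
wrist_force: [0.2, -0.6, 0.4]
```

```bash
python3 -m creep '-0.04 0 0.03 0 0 0;0 0 0.03 0 0 0;0 0 0.03 0 0 0;0 0 0.03 0 0 0;0 0 0 0 0 0'|sed -n 2,4p;python3 -m creep '0 0 0.03 0 0 0;0 0 0.03 0 0 0;0 0 0.03 0 0 0;0 0 0 0 0 0'|sed -n 2,4p
```

```text
eef_pos: [558.6, 34.2, 186.0]
eef_rot: [3.141, 0.001, 1.897]
wrist_force: [-3.3, -1.5, 7.8]
eef_pos: [558.6, 34.2, 182.7]
eef_rot: [3.141, 0.001, 1.897]
wrist_force: [-4.1, -2.0, 10.4]
```

```bash
python3 -m creep '0 0 0.025 0 0 0;0 0 0.025 0 0 0;0 0 0.025 0 0 0;0 0 0 0 0 0'|sed -n 2,4p;python3 -m creep '0 0 0.02 0 0 0;0 0 0.02 0 0 0;0 0 0 0 0 0'|sed -n 1,4p
```

```text
eef_pos: [558.6, 34.2, 180.0]
eef_rot: [3.14, 0.001, 1.897]
wrist_force: [-5.4, -1.8, 12.3]
clock: 34.78
eef_pos: [558.7, 34.2, 179.7]
eef_rot: [3.139, 0.001, 1.897]
wrist_force: [-10.4, -1.5, 23.9]
```

The head is on its stop: the force rose to 24 N and the reported height stayed at 179.7. I hold, then release gently.

```bash
python3 -m creep '0 0 -0.01 0 0 0;0 0 0 0 0 0;0 0 0 0 0 0;0 0 0 0 0 0;0 0 0 0 0 0'|sed -n 2,4p;python3 -m creep '0 0 -0.05 0 0 0;0 0 -0.05 0 0 0;0 0 -0.05 0 0 0;0 0 -0.05 0 0 0;0 0 -0.05 0 0 0;0 0 -0.1 0 0 0;0 0 -0.5 0 0 0;0 0 -0.9 0 0 0;-1 0 0 0 0 0;-1 0 0 0 0 0;-1 0 0 0 0 0;-1 0 0 0 0 0;-1 0 0 0 0 0;-1 0 0 0 0 0;-1 0 0 0 0 0;0 0 0 0 0 0'|sed -n 1,4p; python3 look.py 3; python3 - <<'E'
from h import *
for n,(a,b) in(("top",(330,188)),("side",(332,185))):
  w=np.s_[b-4:b+5,a-4:a+5];print(n,np.median(cloud(dict(np.load(n+"0.npz")))[w].reshape(-1,3),0)[2],np.median(cloud(manip.camera(n))[w].reshape(-1,3),0)[2])
E
```

```text
eef_pos: [558.7, 34.2, 179.7]
eef_rot: [3.14, 0.001, 1.897]
wrist_force: [-9.4, -1.5, 20.2]
clock: 37.4
eef_pos: [648.1, -233.3, 246.0]
eef_rot: [-3.14, -0.001, 1.894]
wrist_force: [-0.2, 1.0, 0.3]
top 208.41756382313338 208.5197526816014
side 209.205298781485 209.22521514626305
```

View pics/u3.png

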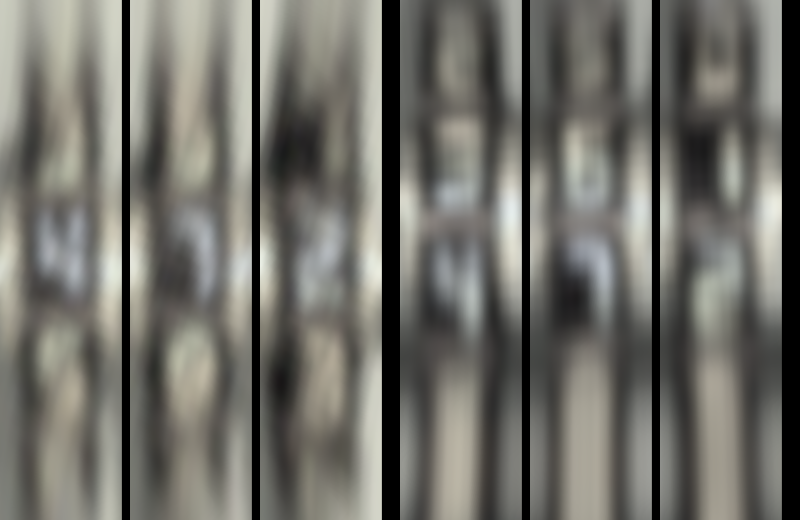

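The wheels still read 4 7 2, the cap is back at its starting height (208.5 / 209.2), and the robot is clear of the press. I hand in.

```bash
python3 -c "
from cell import manip
print(manip.sign_off())"
```

```text
the job is handed in; nothing more can be done
None
```

The wheels were rolled to 4 7 2, the cap was pressed to its stop (about 24 N at most) and held for about half a second, and the head sprang back up. The job is handed in; `sign_off` returned no verdict.

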